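# Wedge the short foot of a rocking bench clamp

## Robot

A 6-joint arm with a two-finger parallel gripper is mounted at the origin on the work surface. World frame = base frame: x ahead of the robot, y to its left, z up, the work surface at z = 0. Lengths are in mm, angles in rad, forces in N, time in s.
With the tool pointing down it reaches from about 250 to 725 mm from the base axis. Payload 9.7 kg.
Tool frame: the origin (TCP) lies midway between the tips of the shut fingers; the grasp point (between the pads) lies 19 mm behind it; z points along the fingers, y is the line along which they close (so a half turn about z gives the same grasp; the last joint's range is limited). The gripper opens to 85 mm and grips with 20 to 120 N. Pads are 22 mm wide; open, the fingers measure 114 mm over their backs; the gripper's body (76 mm by 85 mm) begins 54 mm behind the grasp point. The pads swing forward as they close: fully open they stand 13 mm farther back than shut.
Start: joints at [-1.317, 0.087, 0.176, 1.66, 0, 1.571], TCP at [138.094, -532.379, 231.284] pointing down, gripper open.
Joint ranges: [-3.13, 3.13], [-0.85, 1.81], [-1.15, 1.24], [-2.2, 2.28], [-1.44, 1.52], [-3.14, 3.14]. Speed limits (rad/s): [2.22, 2.22, 2.57, 3.14, 3.14, 3.14].

## Interface

Orientations are given as a unit quaternion [x, y, z, w].
In Python, from workcell import robot, optics, ticket gives the robot as it stands.
- The arm moves only by the tool send_rows, never from a script. Its argument "commands" is a list that holds one entry, the list of rows, each a list of 7 numbers: the shift along the tool's x, y, z in m, then the turn, a rotation vector about the tool's x, y, z in rad, then the finger opening in m, from 0 to 0.0854. A call has exactly 5 rows; each row shifts and turns the commanded pose from where the row before left it, along the tool's axes as they then stand; what a row does not reach is not made up. A row lasts 1/8 s, in which the tool goes at most 62.5 mm and 10.7 degrees, less where a joint would pass 70% of its speed; a pose out of reach is approached as far as the arm can. A call is refused whole if a number of a shift passes 0.0625 or a number of a turn 0.188, either way. A call with a gripper value outside its range is refused whole. The fingers move at their own pace and stop on an object; the grip force is fixed at half the most. Time passes only in rows, so rows that do not move let the fingers close, or fill a call up. It gives the time, the measured TCP pose, the force, the opening and the grip force at its end, in the units of the state.
- robot.observe(): the state, without advancing time (a new reading comes with each control period).
- optics.capture(name): name is "side" or "top" or "wrist"; returns a dict with "pixels" (400x640x3 uint8, blue, green, red), "camera_matrix" (3x3 intrinsics, pixels), "view" (4x4, takes a point from world to camera coordinates). Camera axes: x right, y down, z forward; pixel columns grow to the right and rows downward; lengths in mm; the calibration is good to about 2 mm. A picture is of the moment at which its call begins. There is no depth.
- ticket.job_done(): hands the job in; it is judged then, once.
Trained networks look in a picture, given as the dict that the camera call returned (one of the last four; its "shot" number tells which), for a name from the list of things; names that differ only in an ending like _2 or _b are one class to them, and where a whole thing is asked for, a point or a joint stands for the part that bears it (a point fixed in the world has none). Each returns a list of dicts, best first, with "score" (0 to 1); they miss things now and then, are a little off and sometimes report something else, mostly with a low value. They report only what shows in the picture. A call takes as long as a camera call. They do not tell look-alikes from the thing itself.
- optics.look_for(picture, name): "extent" ([left, top, right, bottom] in pixels, round what is visible of it).
- optics.outline_of(picture, name): "mask" (400x640 bool, what is visible of it) and "extent" ([left, top, right, bottom] in pixels, round what is visible of it).
- optics.spot_point(picture, name): "xy" ([column, row] in pixels: a listed point, or the origin of a listed thing).
The state is a dict: "t": time; "joint_positions": joint angles; "joint_velocities": joint speeds; "joint_efforts": joint torques, N m; "tool_pos": TCP position; "ee_rot": TCP orientation; "wrist_force": force on the tool from outside, world axes, zero at the start; "moment": the same for the moment, N m; "grip_width": finger opening in mm; "gripper_force": force on a finger pad.
Only numpy, scipy, OpenCV 4.12 (cv2) and the standard library are available. Lean on these libraries where they do the work, as an engineer would, in place of code of your own. Each camera call takes 0.05 s, during which the arm holds its last target. There are 200 camera calls.

## Task

The iron bench clamp that grips the bone rocks, because its foot at the far right corner, seen from the robot, is too short. Push the wooden wedge along the bench with the fingers, thin end first, under that short foot until the clamp stands level and no longer rocks, and leave the wedge there. Do not pick up the wedge, do not touch the clamp or shove it out of its place, and leave the other things on the bench alone.

Things in the scene. Friction and masses are not known exactly. Their poses are not given: they have to be found in the camera images.
- clamp: cast iron bench clamp, 2.4 kg, loose: plate 220 (x) x 180 (y) mm, top 48 mm high, on four ball feet 40 mm across at x +-90, y +-70 mm; jaws grip a pale shin bone along x (top 135 mm), brass tommy bar out at y = 120. Origin under the plate's centre, in the plane of the three good feet; z up when level. The foot at (+x,-y) is 10 mm short: it starts leaning 0.09 rad onto it, opposite foot in the air
- short_foot (a point): lowest point of the short ball foot (clamp frame +90, -70, +10 mm): about 0 mm above the bench at the start, 10 mm when the clamp is level. It carries about 3.5 to 6 N until the clamp is level; then the load rises steeply, and pushing on slides the clamp along or tilts it the other way
- good_foot (a point): lowest point of the opposite, good foot (clamp frame -90, +70, 0 mm): about 10 mm above the bench at the start, 0 when the clamp is level
- wedge: loose hardwood wedge, 120 (x) x 60 (y) mm, 0.11 kg, underside flat; its top slopes from 26 mm high at the upright heel face (x = -60) to 2 mm at the toe (x = +60). Origin: centre of the underside. Starts on the clamp's -y side, toe 35 to 80 mm from the short foot and pointing roughly at it. The clamp is level when the toe is about 38 mm past the foot's centre
- wedge_toe (a point): middle of the wedge's thin edge, on the underside (wedge frame x = +60 mm)
- dish: white enamel dish, 130 mm across, 30 mm high, bystander; origin at the centre of its underside
- tin: squat open tin of bone blanks, 84 mm across, 55 mm high, bystander; origin at the centre of its underside
- dividers: pair of steel dividers lying flat, about 180 mm long (its x), 65 mm wide, 12 mm high, bystander; origin near the middle, on the bench
- drill: walnut handled drill spindle lying down, about 270 mm long (its x), 40 mm high, bystander; origin near the middle, on the bench
Things that resemble listed ones, but are neither listed nor needed, are in the scene too. Of the things shaped like the wedge, the wooden one is meant.

How it is judged (in metres and radians):
At the end, for the whole second after the job is handed in: The clamp stands level (within 0.024 rad) and at rest, its opposite foot is down on the bench (within 3 mm), and the wedge lies flat on the bench under the short foot and carries it (over 1 N) (angle between clamp's own z axis and vertical below 0.024 rad and height (world z) of good_foot between -0.003 and 0.003 m and contact force between wedge and clamp above 1 N and horizontal distance between wedge and short_foot below 0.055 m and height (world z) of wedge below 0.004 m and angle between wedge's own z axis and vertical below 0.05 rad and linear speed of each of clamp, wedge below 0.01 m/s and angular speed of clamp below 0.05 rad/s); the robot touches nothing.
It fails at once if the wedge is lifted or tipped up off the bench (height (world z) of wedge above 0.015 m or angle between wedge's own z axis and vertical above 0.25 rad).
It fails at once if the robot touches the clamp (over 2 N) (contact force between any of the fingers, the arm and clamp above 2 N).
It fails at once if the clamp is shoved more than 30 mm out of its place (distance of clamp from where it was at the start of the episode above 0.03 m).
It fails at once if a bystander (dish, tin, dividers or drill) is moved more than 20 mm (distance of any of dish, tin, dividers, drill from where it was at the start of the episode above 0.02 m).
It also fails if it takes over 45 s, if anything falls off the work surface, if the arm or the gripper's body presses on something with over 40 N, if the wrist force passes 120 N, or if a joint passes its speed limit or range.

## Working session

There is one attempt and no reset: what is moved stays moved. The work goes in short steps, Python scripts to look and compute and a tool call to move; the robot and the scene stay as the last step left them, time stands still between calls to the robot, and variables do not carry over. Pictures are saved under pics/ and viewed, at most 10 in all, crops included, and the job is handed in when it is done.

Besides the shell and the picture viewer there is one more tool, called after "Emit:" by a JSON object that holds its "api" and its "payload", one argument or row to a line. send_rows: Moves the arm, as the interface text tells. Its arguments: {"type":"object","properties":{"commands":{"type":"array","items":{"type":"array","items":{"type":"array","items":{"type":"number"}}}}},"required":["commands"]}

```bash
mkdir -p pics; cat > h.py <<'E'
import numpy as np, cv2
from workcell import robot, optics, ticket
from scipy.spatial.transform import Rotation as R
def ray(p,uv):
    K=np.array(p["camera_matrix"]);V=np.array(p["view"])
    d=V[:3,:3].T@np.linalg.inv(K)@[uv[0],uv[1],1]; o=-V[:3,:3].T@V[:3,3]
    return o,d
def onplane(p,uv,z):
    o,d=ray(p,uv); return o+d*(z-o[2])/d[2]
def tri(obs):
    A=np.zeros((3,3));b=np.zeros(3)
    for p,uv in obs:
        o,d=ray(p,uv);d=d/np.linalg.norm(d);M=np.eye(3)-np.outer(d,d);A+=M;b+=M@o
    return np.linalg.solve(A,b)
def proj(p,X):
    V=np.array(p["view"]);c=V[:3,:3]@np.array(X)+V[:3,3];q=np.array(p["camera_matrix"])@c;return q[:2]/q[2]
E
python3 - <<'E'
from h import *
np.set_printoptions(precision=1,suppress=True)
s=robot.observe();print(s["t"],s["tool_pos"],s["ee_rot"],s["grip_width"])
for n in ["top","side"]:
    p=optics.capture(n);cv2.imwrite(f"pics/{n}0.png",p["pixels"])
    for k in ["wedge","wedge_toe","short_foot","clamp","good_foot","dish","tin","dividers","drill"]:
        print(n,k,[(np.round(r["xy"],1),round(r["score"],2),onplane(p,r["xy"],0)[:2]) for r in optics.spot_point(p,k)[:3]])
    print([(r["extent"],r["score"]) for r in optics.look_for(p,"wedge")])
E
```

```text
0.0 [ 138.  -532.1  230.6] [ 1.   0.1 -0.  -0. ] 85.38760205663688
top wedge [(array([324.3, 190.7]), 0.87, array([663.8, -23.2])), (array([279.3, 141.9]), 0.74, array([835.2, 130.9])), (array([335.4, 149.7]), 0.61, array([808.2, -61.1]))]
top wedge_toe [(array([351.8, 138.1]), 0.88, array([ 850.6, -117.7])), (array([389.4, 228.5]), 0.87, array([ 537.9, -235.6])), (array([264.1, 144. ]), 0.77, array([827.3, 182.7]))]
top short_foot [(array([295.9, 194.6]), 0.87, array([649.9,  71.2])), (array([274.5, 222.9]), 0.26, array([554.2, 139.8]))]
top clamp [(array([275.1, 220.1]), 0.84, array([563.5, 138.1]))]
top good_foot [(array([257.2, 256.6]), 0.95, array([444.3, 192.4]))]
top dish [(array([190.2, 255.4]), 0.83, array([446.9, 407.8]))]
top tin [(array([228.6, 169.9]), 0.74, array([734.2, 299.3]))]
top dividers [(array([454.3, 237.6]), 0.67, array([ 509.2, -445.4]))]
top drill [(array([186.2, 188.5]), 0.8, array([668.7, 437.2]))]
[([321.4, 132.1, 356.4, 168.9], 0.74), ([349.0, 201.2, 388.8, 234.6], 0.67), ([305.8, 181.3, 341.6, 197.0], 0.61), ([260.9, 128.5, 297.9, 152.4], 0.58), ([234.8
[... 365 characters left out ...]
([ 851.3, -114.7]))]
side short_foot [(array([314.5, 197.6]), 0.59, array([637.8,  66.4]))]
side clamp [(array([286.2, 192. ]), 0.78, array([558.1, 119.4]))]
side good_foot [(array([285.8, 190.8]), 0.64, array([558.2, 126.2])), (array([251.2, 185.2]), 0.62, array([455.9, 186.6]))]
side dish [(array([237.7, 155.4]), 0.58, array([437.9, 381.3]))]
side tin [(array([326.1, 154. ]), 0.69, array([744.2, 306.3]))]
side dividers [(array([320.5, 338.3]), 0.65, array([ 514.7, -452.3]))]
side drill [(array([294.5, 140.9]), 0.94, array([655.8, 426.5]))]
[([354.0, 162.7, 384.2, 188.9], 0.94), ([315.1, 200.4, 345.8, 229.4], 0.91), ([359.7, 201.2, 404.2, 224.6], 0.86), ([299.3, 233.0, 328.3, 274.3], 0.55)]
```

View pics/top0.png

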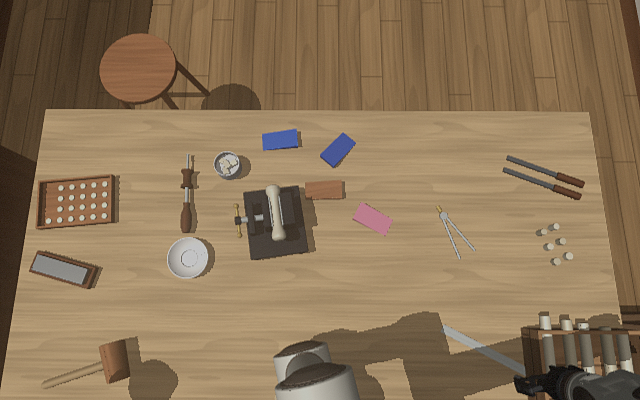

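View pics/side0.png

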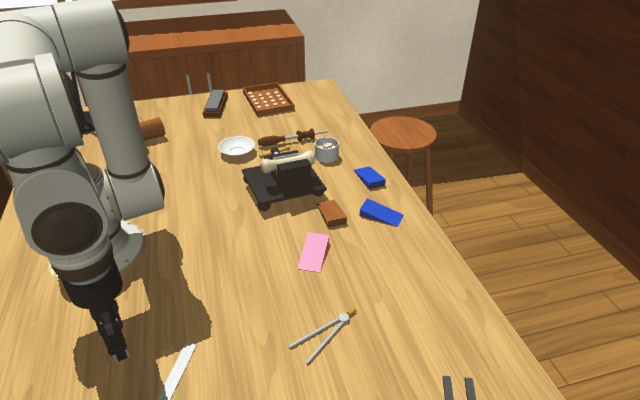

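```bash
cat >> h.py <<'E'
def rows(target,yaw_y,n,tcp=None,q=None):
    """n rows to bring TCP to target (mm), tool z down, tool y pointing along world angle yaw_y"""
    s=robot.observe(); p=np.array(s["tool_pos"] if tcp is None else tcp); r=R.from_quat(s["ee_rot"])
    y=np.array([np.cos(yaw_y),np.sin(yaw_y),0]);z=np.array([0,0,-1.]);G=R.from_matrix(np.c_[np.cross(y,z),y,z])
    w=(r.inv()*G).as_rotvec()/n; d=(np.array(target)-p)/n/1000
    for i in range(n):
        t=(r*R.from_rotvec(w*i)).inv().apply(d); print(np.round(np.r_[t,w],4).tolist())
E
python3 - <<'E'
from h import *
np.set_printoptions(precision=3,suppress=True)
s=robot.observe();print(R.from_quat(s["ee_rot"]).as_matrix())
p=optics.capture("wrist");V=np.array(p["view"]);print("cam",-V[:3,:3].T@V[:3,3],V[2,:3],p["camera_matrix"])
for a in(0,np.pi): print(a);rows([664,-190,180],a,15)
p=optics.capture("top")
for r in optics.outline_of(p,"wedge"):
    c=max(cv2.findContours(r["mask"].astype(np.uint8),0,2)[0],key=cv2.contourArea).reshape(-1,2)
    w=np.array([onplane(p,u,10)[:2] for u in c],np.float32)
    b=cv2.boxPoints(cv2.minAreaRect(w));print(r["score"],r["extent"],b.tolist(), p["pixels"][r["mask"]].mean(0))
E
```

```text
[[ 0.968  0.251  0.   ]
 [ 0.251 -0.968  0.   ]
 [ 0.    -0.    -1.   ]]
cam [ 203.333 -514.929  373.632] [-0.259 -0.067 -0.964] [[290.355   0.    320.307]
 [  0.    290.355 199.757]
 [  0.      0.      1.   ]]
0
[0.0397, -0.0133, 0.0034, -0.0, 0.0, -0.0878]
[0.0407, -0.0098, 0.0034, -0.0, 0.0, -0.0878]
[0.0414, -0.0062, 0.0034, -0.0, 0.0, -0.0878]
[0.0418, -0.0025, 0.0034, -0.0, 0.0, -0.0878]
[0.0418, 0.0012, 0.0034, -0.0, 0.0, -0.0878]
[0.0416, 0.0048, 0.0034, -0.0, 0.0, -0.0878]
[0.041, 0.0085, 0.0034, -0.0, 0.0, -0.0878]
[0.0401, 0.012, 0.0034, -0.0, 0.0, -0.0878]
[0.0389, 0.0155, 0.0034, -0.0, 0.0, -0.0878]
[0.0374, 0.0188, 0.0034, -0.0, 0.0, -0.0878]
[0.0356, 0.022, 0.0034, -0.0, 0.0, -0.0878]
[0.0335, 0.0251, 0.0034, -0.0, 0.0, -0.0878]
[0.0312, 0.0279, 0.0034, -0.0, 0.0, -0.0878]
[0.0286, 0.0305, 0.0034, -0.0, 0.0, -0.0878]
[0.0258, 0.0329, 0.0034, -0.0, 0.0, -0.0878]
3.141592653589793
[0.0397, -0.0133, 0.0034, 0.0, 0.0, 0.1216]
[0.0378, -0.018, 0.0034, 0.0, 0.0, 0.1216]
[0.0353, -0.0225, 0.0034, 0.0, 0.0, 0.1216]
[0.0323, -0.0266, 0.0034, 0.0, 0.0, 0.1216]
[0.0289, -0.0303, 
[... 660 characters left out ...]
4375]] [144.969  87.879  75.979]
0.84 [262.3, 130.0, 298.4, 150.0] [[801.4248657226562, 185.82113647460938], [813.2625122070312, 67.69122314453125], [880.8012084960938, 74.45919799804688], [868.9635620117188, 192.589111328125]] [160.134  96.345  76.853]
0.6 [350.9, 201.2, 391.4, 235.4] [[513.3501586914062, -217.9503631591797], [569.7520141601562, -247.6433868408203], [625.4125366210938, -141.91627502441406], [569.0106811523438, -112.22325134277344]] [138.715 124.324 186.382]
0.59 [307.0, 180.4, 340.1, 197.8] [[636.157470703125, 37.55165100097656], [636.8421630859375, -78.26060485839844], [698.32958984375, -77.89706420898438], [697.6448974609375, 37.915191650390625]] [ 76.112 106.257 147.155]
```

Emit:
{"api": "send_rows", "payload": {
  "commands": [
    [[0.04,-0.013,0.0,0,0,0.12,0.03],[0.038,-0.018,0.0,0,0,0.12,0.03],[0.035,-0.0225,0.0,0,0,0.12,0.03],[0.032,-0.0266,0.0,0,0,0.12,0.03],[0.029,-0.03,0.0,0,0,0.12,0.03]]
  ]
}}

```text
t: 1.88
tool_pos: [314.1, -417.2, 231.4]
ee_rot: [0.985, -0.174, 0.0, 0.0]
wrist_force: [-0.3, -1.1, -0.2]
grip_width: 30.1
gripper_force: 0.0
```

```bash
python3 - <<'E'
from h import *
s=robot.observe();print(s["joint_positions"],s["tool_pos"]);rows([664,-190,150],np.pi,10)
E
```

```text
[-9.25409460e-01  1.99157404e-02  1.06197508e-01  1.65675123e+00
  4.43028404e-06  2.56644274e+00] [ 314.14767135 -417.22001454  231.38988313]
[0.0251, -0.0333, 0.0081, -0.0, -0.0, 0.1221]
[0.0208, -0.0362, 0.0081, -0.0, -0.0, 0.1221]
[0.0163, -0.0384, 0.0081, -0.0, -0.0, 0.1221]
[0.0115, -0.0401, 0.0081, -0.0, -0.0, 0.1221]
[0.0065, -0.0412, 0.0081, -0.0, -0.0, 0.1221]
[0.0014, -0.0417, 0.0081, -0.0, -0.0, 0.1221]
[-0.0037, -0.0416, 0.0081, -0.0, -0.0, 0.1221]
[-0.0087, -0.0408, 0.0081, -0.0, -0.0, 0.1221]
[-0.0136, -0.0394, 0.0081, -0.0, -0.0, 0.1221]
[-0.0183, -0.0375, 0.0081, -0.0, -0.0, 0.1221]
```

```bash
python3 - <<'E'
from h import *
rows([664,-170,130],0,15)
E
```

```text
[0.0163, -0.0235, 0.0068, 0.0, -0.0, -0.1281]
[0.0191, -0.0212, 0.0068, 0.0, -0.0, -0.1281]
[0.0217, -0.0186, 0.0068, 0.0, -0.0, -0.1281]
[0.0239, -0.0157, 0.0068, 0.0, -0.0, -0.1281]
[0.0257, -0.0125, 0.0068, 0.0, -0.0, -0.1281]
[0.0271, -0.0091, 0.0068, 0.0, -0.0, -0.1281]
[0.028, -0.0056, 0.0068, 0.0, -0.0, -0.1281]
[0.0285, -0.002, 0.0068, 0.0, -0.0, -0.1281]
[0.0285, 0.0017, 0.0068, 0.0, -0.0, -0.1281]
[0.0281, 0.0053, 0.0068, 0.0, -0.0, -0.1281]
[0.0272, 0.0089, 0.0068, 0.0, -0.0, -0.1281]
[0.0258, 0.0123, 0.0068, 0.0, -0.0, -0.1281]
[0.024, 0.0154, 0.0068, 0.0, -0.0, -0.1281]
[0.0219, 0.0184, 0.0068, 0.0, -0.0, -0.1281]
[0.0193, 0.021, 0.0068, 0.0, -0.0, -0.1281]
```

Emit:
{"api": "send_rows", "payload": {
  "commands": [
    [[0.0163,-0.0235,0.007,0,0,-0.128,0.03],[0.019,-0.021,0.007,0,0,-0.128,0.03],[0.0217,-0.0186,0.007,0,0,-0.128,0.03],[0.024,-0.0157,0.007,0,0,-0.128,0.03],[0.0257,-0.0125,0.007,0,0,-0.128,0.03]]
  ]
}}

```text
t: 2.5
tool_pos: [430.2, -334.7, 196.1]
ee_rot: [0.989, 0.148, 0.0, 0.0]
wrist_force: [0.8, -0.5, 0.1]
grip_width: 29.6
gripper_force: 0.0
```

Emit:
{"api": "send_rows", "payload": {
  "commands": [
    [[0.027,-0.009,0.007,0,0,-0.128,0.03],[0.028,-0.0056,0.007,0,0,-0.128,0.03],[0.0285,-0.002,0.007,0,0,-0.128,0.03],[0.0285,0.0017,0.007,0,0,-0.128,0.03],[0.028,0.0053,0.007,0,0,-0.128,0.03]]
  ]
}}

```text
t: 3.12
tool_pos: [546.5, -252.1, 161.1]
ee_rot: [0.892, 0.452, 0.0, 0.0]
wrist_force: [0.9, -0.5, -0.2]
grip_width: 30.0
gripper_force: 0.0
```

Emit:
{"api": "send_rows", "payload": {
  "commands": [
    [[0.027,0.009,0.007,0,0,-0.128,0.03],[0.0258,0.0123,0.007,0,0,-0.128,0.03],[0.024,0.0154,0.007,0,0,-0.128,0.03],[0.022,0.0184,0.007,0,0,-0.128,0.03],[0.0193,0.021,0.007,0,0,-0.128,0.03]]
  ]
}}

```text
t: 3.75
tool_pos: [662.8, -169.4, 125.9]
ee_rot: [0.705, 0.71, -0.0, -0.0]
wrist_force: [0.2, -0.8, -0.8]
grip_width: 29.8
gripper_force: 0.0
```

```bash
python3 - <<'E'
from h import *
np.set_printoptions(precision=1,suppress=True)
ps={n:optics.capture(n) for n in("wrist","side","top")}
cv2.imwrite("pics/w1.png",ps["wrist"]["pixels"])
s=robot.observe();print(s["t"],s["tool_pos"],R.from_quat(s["ee_rot"]).as_matrix(),s["joint_positions"])
for n,p in ps.items():
    for k in("wedge_toe","wedge","short_foot"):
        for r in optics.spot_point(p,k)[:4]: print(n,k,r["score"],np.array(r["xy"]),onplane(p,r["xy"],0)[:2])
p=ps["wrist"]
for r in optics.outline_of(p,"wedge"):
    c=max(cv2.findContours(r["mask"].astype(np.uint8),0,2)[0],key=cv2.contourArea).reshape(-1,2)
    print(r["score"],r["extent"],cv2.boxPoints(cv2.minAreaRect(c)).tolist(),p["pixels"][r["mask"]].mean(0))
E
```

```text
3.9 [ 662.4 -169.2  125.1] [[-0.  1. -0.]
 [ 1.  0.  0.]
 [ 0. -0. -1.]] [-0.3  0.4  0.3  1.5 -0.   1.3]
wrist wedge_toe 0.67 [197.  256.9] [ 538.  -236.9]
wrist wedge_toe 0.56 [530.3 134.1] [ 851.6 -112.8]
wrist wedge 0.96 [219.8 207. ] [ 565.6 -183.8]
wrist wedge 0.74 [323.5  17.3] [664.  -21.1]
wrist wedge 0.64 [488.7  82.2] [806.9 -69.4]
side wedge_toe 0.73 [308.5 269.2] [ 542.2 -232.9]
side wedge_toe 0.65 [366.3 167.7] [852.9 184. ]
side wedge_toe 0.63 [399.9 223.4] [ 847.9 -122.9]
side wedge_toe 0.6 [327.4 202.3] [670.3  32.2]
side wedge 0.89 [331.6 215.4] [664.6 -33.3]
side wedge 0.83 [313.4 253.9] [ 569.5 -180.1]
side wedge 0.68 [379.8 217.5] [800.7 -81.4]
side wedge 0.6 [368.2 173.5] [847.1 148.8]
side short_foot 0.69 [313.9 193.5] [641.5  88. ]
top wedge_toe 0.89 [351.  135.4] [ 860.4 -115.1]
top wedge_toe 0.8 [305.7 189. ] [669.3  38.8]
top wedge_toe 0.61 [260.  142.5] [832.7 196.9]
top wedge 0.89 [323.6 189.5] [667.9 -20.8]
top wedge 0.84 [280.4 140.8] [839.3 127.2]
top wedge 0.61 [335.7 150.9] [803.9 -62.1]
top short_foot 0.89 [294.3 198.2] [637.6  76.4]
0.89 [418.2, 0.0, 563.3, 154.8] [[410.423828125, 56.23314666748047], [483.592041015625, -14.008312225341797], [579.6519775390625, 86.05414581298828], [506.4837646484375, 156.2956085205078]] [153.6  75.3  28.8]
0.81 [170.0, 133.7, 275.1, 270.8] [[158.27914428710938, 236.62957763671875], [207.89193725585938, 129.771240234375], [277.1427307128906, 161.92340087890625], [227.52993774414062, 268.78173828125]] [141.7 117.6 191.7]
0.69 [287.5, 0.1, 362.0, 92.8] [[285.0, 0.0], [362.0, 0.0], [362.0, 92.0], [285.0, 92.0]] [ 62.2 104.8 154.7]
```

View pics/w1.png

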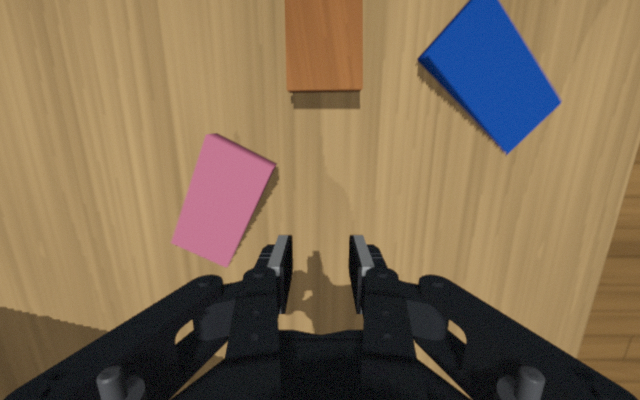

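```bash
python3 - <<'E'
from h import *
np.set_printoptions(precision=1,suppress=True)
p=optics.capture("wrist")
for u in((288,92),(361,92)): print([onplane(p,u,z)[:2] for z in(0,26)])
for u in((285,0),(361,0)): print([onplane(p,u,z)[:2] for z in(10,)])
ims=[]
for n,(x,y) in dict(top=(232,175),side=(235,165)).items():
    p=optics.capture(n)
    ims.append(cv2.resize(p["pixels"][y:y+85,x:x+130],None,fx=3,fy=3*1.0,interpolation=cv2.INTER_CUBIC))
    # clamp corners by hypothesis
    print(n,[(proj(p,[x0,y0,z])-[x,y])*3 for x0,y0,z in((642,75,0),(667,38,2))])
cv2.imwrite("pics/c1.png",cv2.resize(np.hstack(ims),(780,255)))
E
```

```text
[array([633.3, -79.5]), array([636. , -81.7])]
[array([696.9, -79.3]), array([693.4, -81.5])]
[array([633.8, -13.1])]
[array([692.8, -12.9])]
top [array([188.2,  65.7]), array([221.8,  43.6])]
side [array([240.3,  92.5]), array([272.7, 107.6])]
```

View pics/c1.png

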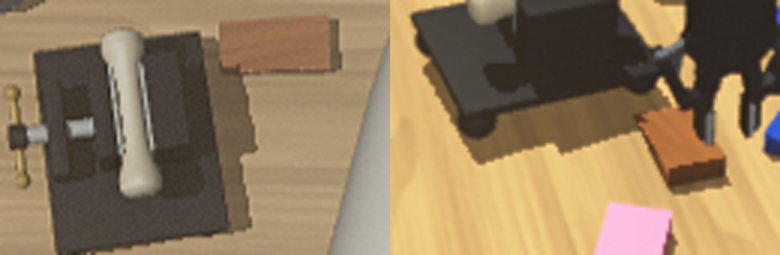

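```bash
cat > fit.py <<'E'
from h import *
from scipy.optimize import least_squares
def fit(p,px,tilt=0.09,extra=[]):
    # short foot (90,-70): tilt about the diagonal through the other two feet
    a=np.array([-90,-70,0.]);b=np.array([90,70,0.]);ax=(b-a)/np.linalg.norm(b-a)
    T=R.from_rotvec(ax*-tilt)
    if T.apply([90,-70,10])[2]>10: T=T.inv()
    loc=[(110,-90,48),(-110,-90,48),(110,90,48),(-110,90,48)]
    def W(v,X): return R.from_euler('z',v[2]).apply(T.apply(X))+[v[0],v[1],0]
    def f(v):
        r=[proj(p,W(v,X))-u for X,u in zip(loc,px) if u is not None]+[proj(q,W(v,X))-u for q,X,u in extra]
        return np.ravel(r)
    s=least_squares(f,[560,130,0.1]);return s.x,f(s.x),W(s.x,[90,-70,10.])
E
python3 - <<'E'
from fit import *
np.set_printoptions(precision=2,suppress=True)
p=optics.capture("top")
print(fit(p,[(298.7,186),(308,252.3),(243.7,192.3),(251,259)]))
E
```

```text
(array([547.32, 135.29,   0.15]), array([ 0.45, -0.51,  0.48, -0.08, -0.2 , -0.41, -0.7 ,  0.9 ]), array([646.84,  78.76,   0.03]))
```

```bash
python3 - <<'E'
from h import *
rows([680,-116,7],0.16,5)
E
```

```text
[0.0108, 0.0036, 0.0239, 0.0, 0.0, -0.0314]
[0.0107, 0.004, 0.0239, 0.0, 0.0, -0.0314]
[0.0106, 0.0043, 0.0239, 0.0, 0.0, -0.0314]
[0.0104, 0.0046, 0.0239, 0.0, 0.0, -0.0314]
[0.0103, 0.0049, 0.0239, 0.0, 0.0, -0.0314]
```

Emit:
{"api": "send_rows", "payload": {
  "commands": [
    [[0.0108,0.0036,0.023,0,0,-0.0314,0.03],[0.0107,0.004,0.023,0,0,-0.0314,0.03],[0.0106,0.0043,0.023,0,0,-0.0314,0.03],[0.0104,0.0046,0.023,0,0,-0.0314,0.03],[0.0103,0.0049,0.023,0,0,-0.0314,0.03]]
  ]
}}

```text
t: 5.22
tool_pos: [680.1, -115.5, 10.6]
ee_rot: [0.648, 0.762, 0.0, 0.0]
wrist_force: [-0.1, 0.0, -0.2]
grip_width: 29.8
gripper_force: 0.0
```

Emit:
{"api": "send_rows", "payload": {
  "commands": [
    [[0.005,0,0.003,0,0,0,0.03],[0.004,0,0,0,0,0,0.03],[0.003,0,0,0,0,0,0.03],[0.003,0,0,0,0,0,0.03],[0.003,0,0,0,0,0,0.03]]
  ]
}}

```text
t: 5.85
tool_pos: [677.3, -98.1, 8.8]
ee_rot: [0.648, 0.761, 0.0, 0.0]
wrist_force: [0.3, 0.2, 0.3]
grip_width: 29.9
gripper_force: 0.0
```

Emit:
{"api": "send_rows", "payload": {
  "commands": [
    [[0.003,0,0,0,0,0,0.03],[0.003,0,0,0,0,0,0.03],[0.003,0,0,0,0,0,0.03],[0.003,0,0,0,0,0,0.03],[0.003,0,0,0,0,0,0.03]]
  ]
}}

```text
t: 6.48
tool_pos: [674.7, -83.1, 8.3]
ee_rot: [0.648, 0.761, -0.0, 0.0]
wrist_force: [0.2, -1.3, -0.2]
grip_width: 29.8
gripper_force: 0.3
```

```bash
cat > look.py <<'E'
from h import *
import sys
np.set_printoptions(precision=1,suppress=True)
s=robot.observe();print(s["t"],s["tool_pos"],s["wrist_force"])
p=optics.capture("wrist");cv2.imwrite(f"pics/{sys.argv[1]}.png",p["pixels"])
p=optics.capture("top")
for r in optics.spot_point(p,"wedge_toe")[:5]:
    w=onplane(p,r["xy"],0)
    if abs(w[0]-660)<60 and abs(w[1]-60)<80: print("toe",w)
for r in optics.outline_of(p,"wedge"):
    c=p["pixels"][r["mask"]].mean(0)
    if c[2]>c[1]*1.2>c[0]*1.3:
        k=max(cv2.findContours(r["mask"].astype(np.uint8),0,2)[0],key=cv2.contourArea).reshape(-1,2)
        w=np.array([onplane(p,u,10)[:2] for u in k],np.float32);print(r["extent"],cv2.boxPoints(cv2.minAreaRect(w)))
E
python3 look.py w2
```

```text
6.475 [674.7 -83.1   8.3] [ 0.2 -1.3 -0.2]
toe [667.9  52.5   0. ]
[301.7, 183.2, 326.9, 201.2] [[624.6  47.1]
 [632.  -34. ]
 [693.7 -28.3]
 [686.3  52.7]]
```

View pics/w2.png

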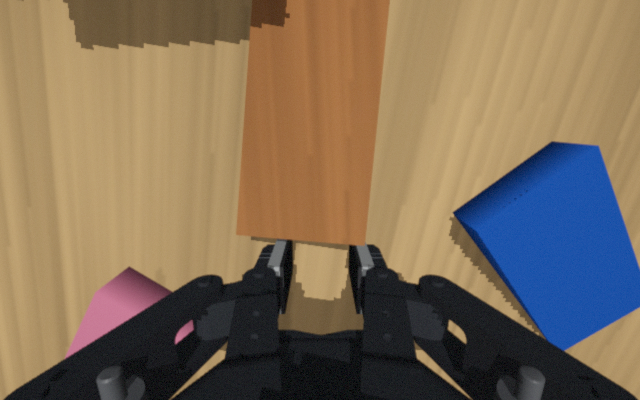

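Emit:
{"api": "send_rows", "payload": {
  "commands": [
    [[-0.004,0,0,0,0,0,0.03],[0,-0.009,0,0,0,0.04,0.03],[0.004,0,0,0,0,0,0.03],[0.003,0,0,0,0,0,0.03],[0.003,0,0,0,0,0,0.03]]
  ]
}}

```text
t: 7.3
tool_pos: [665.4, -78.5, 8.4]
ee_rot: [0.663, 0.748, 0.0, 0.0]
wrist_force: [0.6, -1.4, 0.1]
grip_width: 30.3
gripper_force: 0.3
```

Emit:
{"api": "send_rows", "payload": {
  "commands": [
    [[0.004,0,0,0,0,0,0.03],[0.004,0,0,0,0,0,0.03],[0.004,0,0,0,0,0,0.03],[0.004,0,0,0,0,0,0.03],[0.003,0,0,0,0,0,0.03]]
  ]
}}

```text
t: 7.92
tool_pos: [663.0, -59.6, 8.3]
ee_rot: [0.663, 0.748, -0.0, -0.0]
wrist_force: [0.8, -0.7, -0.5]
grip_width: 29.6
gripper_force: 0.3
```

```bash
python3 look.py w3
```

```text
7.925 [663.  -59.6   8.3] [ 0.8 -0.7 -0.5]
toe [655.1  66.7   0. ]
[299.3, 183.8, 316.9, 201.4] [[618.2  55.2]
 [626.4  -6.4]
 [687.4   1.8]
 [679.2  63.3]]
```

View pics/w3.png

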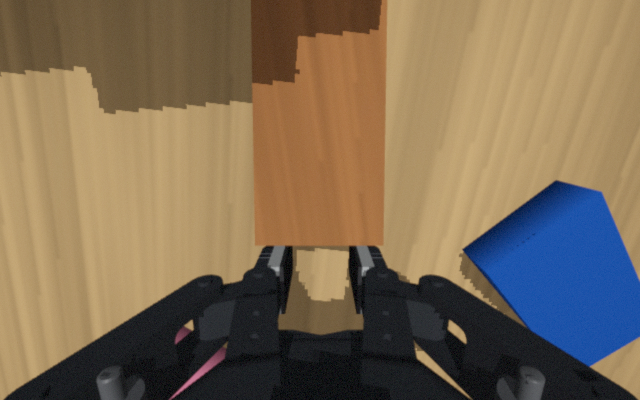

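Emit:
{"api": "send_rows", "payload": {
  "commands": [
    [[0.003,0,0,0,0,0,0.03],[0.003,0,0,0,0,0,0.03],[0.003,0,0,0,0,0,0.03],[0.003,0,0,0,0,0,0.03],[0.003,0,0,0,0,0,0.03]]
  ]
}}

```text
t: 8.75
tool_pos: [661.5, -46.5, 8.5]
ee_rot: [0.664, 0.748, -0.001, 0.001]
wrist_force: [1.0, -7.6, 1.0]
grip_width: 30.2
gripper_force: 3.9
```

Emit:
{"api": "send_rows", "payload": {
  "commands": [
    [[0.003,0,0,0,0,0,0.03],[0.003,0,0,0,0,0,0.03],[0.003,0,0,0,0,0,0.03],[0.003,0,0,0,0,0,0.03],[0.003,0,0,0,0,0,0.03]]
  ]
}}

```text
t: 9.38
tool_pos: [659.5, -31.4, 8.3]
ee_rot: [0.664, 0.748, -0.001, 0.001]
wrist_force: [0.4, -7.1, -0.1]
grip_width: 30.0
gripper_force: 3.4
```

```bash
python3 look.py w4; python3 - <<'E'
from h import *
ims=[]
for n,(x,y) in dict(top=(232,175),side=(235,150)).items():
    p=optics.capture(n)
    ims.append(cv2.resize(p["pixels"][y:y+85,x:x+130],None,fx=3,fy=3,interpolation=cv2.INTER_CUBIC))
cv2.imwrite("pics/c4.png",np.hstack(ims))
E
```

```text
9.375 [659.5 -31.4   8.3] [ 0.4 -7.1 -0.1]
toe [643.3  90.4   0. ]
```

View pics/c4.png

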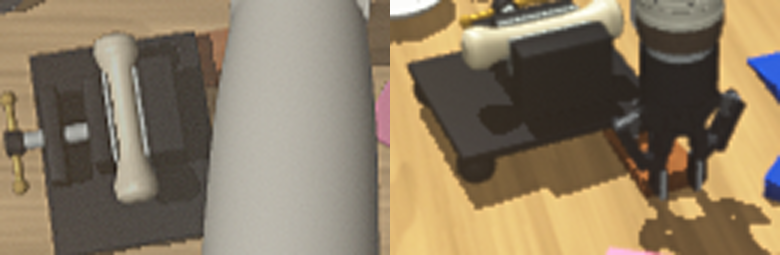

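Emit:
{"api": "send_rows", "payload": {
  "commands": [
    [[0.002,0,0,0,0,0,0.03],[0.002,0,0,0,0,0,0.03],[0.002,0,0,0,0,0,0.03],[0.002,0,0,0,0,0,0.03],[0.002,0,0,0,0,0,0.03]]
  ]
}}

```text
t: 10.3
tool_pos: [658.3, -21.0, 8.2]
ee_rot: [0.664, 0.748, -0.001, 0.0]
wrist_force: [0.6, -6.8, -0.0]
grip_width: 29.9
gripper_force: 3.2
```

Emit:
{"api": "send_rows", "payload": {
  "commands": [
    [[0.001,0,0,0,0,0,0.03],[0.001,0,0,0,0,0,0.03],[0.001,0,0,0,0,0,0.03],[0.001,0,0,0,0,0,0.03],[0.001,0,0,0,0,0,0.03]]
  ]
}}

```text
t: 10.92
tool_pos: [657.7, -16.0, 8.2]
ee_rot: [0.664, 0.748, -0.0, 0.0]
wrist_force: [0.2, -6.5, -0.9]
grip_width: 30.3
gripper_force: 3.1
```

```bash
python3 - <<'E'
from h import *
print(robot.observe()["tool_pos"],robot.observe()["wrist_force"])
p=optics.capture("side"); q=optics.capture("top")
for n,c in(("side",p),("top",q)):
  for k in("good_foot","clamp","short_foot","wedge_toe"): print(n,k,[(np.round(r["xy"],1),round(r["score"],2),onplane(c,r["xy"],0).round()) for r in optics.spot_point(c,k)[:2]])
a=cv2.resize(p["pixels"][130:230,235:365],None,fx=3,fy=3,interpolation=cv2.INTER_CUBIC)
b=cv2.resize(q["pixels"][165:265,222:352],None,fx=3,fy=3,interpolation=cv2.INTER_CUBIC)
cv2.imwrite("pics/c5.png",np.hstack([b,a]))
E
```

```text
[657.68088924 -16.01587372   8.24156173] [ 0.15006822 -6.49513909 -0.93324625]
side good_foot [(array([247.8, 184.9]), 0.76, array([445., 191.,  -0.]))]
side clamp [(array([284.6, 189.2]), 0.62, array([556., 136.,   0.]))]
side short_foot []
side wedge_toe [(array([362.4, 170. ]), 0.85, array([835., 174.,   0.])), (array([398.9, 222.7]), 0.79, array([ 846., -119.,    0.]))]
top good_foot [(array([258.8, 255.7]), 0.88, array([447., 187.,   0.]))]
top clamp [(array([276.7, 223.3]), 0.93, array([553., 133.,   0.]))]
top short_foot [(array([274.7, 222.1]), 0.63, array([557., 139.,   0.]))]
top wedge_toe [(array([389.3, 229. ]), 0.82, array([ 536., -235.,    0.]))]
```

View pics/c5.png

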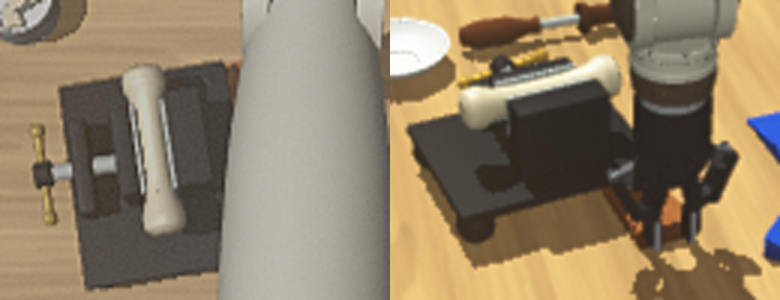

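Emit:
{"api": "send_rows", "payload": {
  "commands": [
    [[0.001,0,0,0,0,0,0.03],[0.001,0,0,0,0,0,0.03],[0.001,0,0,0,0,0,0.03],[0.001,0,0,0,0,0,0.03],[0.0,0,0,0,0,0,0.03]]
  ]
}}

```text
t: 12.05
tool_pos: [657.1, -11.8, 8.2]
ee_rot: [0.664, 0.748, -0.0, 0.0]
wrist_force: [0.1, -4.5, -0.4]
grip_width: 30.2
gripper_force: 2.6
```

Emit:
{"api": "send_rows", "payload": {
  "commands": [
    [[0.001,0,0,0,0,0,0.03],[0.001,0,0,0,0,0,0.03],[0.001,0,0,0,0,0,0.03],[0.0,0,0,0,0,0,0.03],[0.0,0,0,0,0,0,0.03]]
  ]
}}

```text
t: 12.68
tool_pos: [656.8, -9.3, 8.2]
ee_rot: [0.664, 0.748, -0.001, 0.001]
wrist_force: [0.3, -6.5, 0.0]
grip_width: 30.2
gripper_force: 3.6
```

Emit:
{"api": "send_rows", "payload": {
  "commands": [
    [[0.001,0,0,0,0,0,0.03],[0.001,0,0,0,0,0,0.03],[0.001,0,0,0,0,0,0.03],[0.0,0,0,0,0,0,0.03],[0.0,0,0,0,0,0,0.03]]
  ]
}}

```text
t: 13.3
tool_pos: [656.6, -6.7, 8.2]
ee_rot: [0.664, 0.748, -0.001, 0.001]
wrist_force: [2.0, -9.2, -0.5]
grip_width: 30.0
gripper_force: 4.4
```

```bash
python3 - <<'E'
from h import *
p=optics.capture("side"); q=optics.capture("top")
for n,c in(("side",p),("top",q)):
  for k in("good_foot","clamp"): print(n,k,[(np.round(r["xy"],1),round(r["score"],2)) for r in optics.spot_point(c,k)[:2]])
old=cv2.imread("pics/side0.png");
f=lambda i:cv2.resize(i[150:222,240:330],None,fx=4.4,fy=4.4,interpolation=cv2.INTER_CUBIC)
cv2.imwrite("pics/c6.png",np.hstack([f(old),f(p["pixels"])]))
cv2.imwrite("pics/side6.png",p["pixels"]);cv2.imwrite("pics/top6.png",q["pixels"])
E
```

```text
side good_foot [(array([246.9, 185.7]), 0.78), (array([318.3, 199.6]), 0.21)]
side clamp [(array([281.5, 188.3]), 0.68)]
top good_foot [(array([257.7, 258. ]), 0.61)]
top clamp []
```

View pics/c6.png

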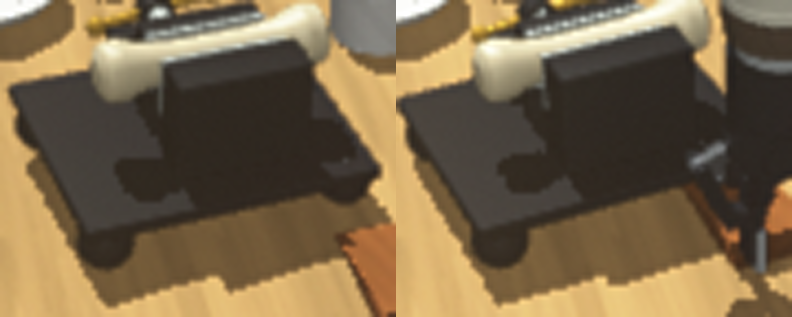

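Emit:
{"api": "send_rows", "payload": {
  "commands": [
    [[0.001,0,0,0,0,0,0.03],[0.001,0,0,0,0,0,0.03],[0.0,0,0,0,0,0,0.03],[0.0,0,0,0,0,0,0.03],[0.0,0,0,0,0,0,0.03]]
  ]
}}

```text
t: 14.22
tool_pos: [656.4, -4.7, 8.2]
ee_rot: [0.664, 0.748, -0.001, 0.001]
wrist_force: [2.5, -8.2, -0.8]
grip_width: 30.1
gripper_force: 4.4
```

```bash
cat > track.py <<'E'
from h import *
from scipy.optimize import least_squares
S=optics.capture("side");T=optics.capture("top")
g=lambda i:cv2.cvtColor(i,cv2.COLOR_BGR2GRAY)
obs={"side":(S,{(-110,90,48):(242.5,170.3),(-110,-90,48):(258.8,202.5)}),
     "top":(T,{(110,90,48):(243.7,192.3),(-110,90,48):(251,259)})}
ax=R.from_rotvec([0,0,0]);u=np.array([90,70,0.])/np.hypot(90,70)
def W(v,X): return R.from_euler('z',v[2]).apply(R.from_rotvec(u*v[3]).apply(X))+[v[0],v[1],0]
data=[]
for n,(p,d) in obs.items():
    a=g(cv2.imread(f"pics/{n}0.png"));b=g(p["pixels"])
    k=np.array(list(d.values()),np.float32)[:,None]
    m,st,e=cv2.calcOpticalFlowPyrLK(a,b,k,None,winSize=(13,13),maxLevel=1)
    m2,_,_=cv2.calcOpticalFlowPyrLK(b,a,m,None,winSize=(13,13),maxLevel=1)
    print(n,(m-k).round(2).tolist(),"fb",abs(m2-k).max().round(2))
    data+=[(p,X,f) for X,f in zip(d,(m-k)[:,0])]
sgn=1 if R.from_rotvec(u*.09).apply([90,-70,10])[2]<8 else -1
v0=np.array([547.3,135.3,.15,sgn*.09])
f=lambda d:np.ravel([proj(p,W(v0+d,X))-proj(p,W(v0,X))-q for p,X,q in data])
s=least_squares(f,np.zeros(4),x_scale=[1,1,.01,.01])
print("move",s.x[:2].round(1),"yaw",s.x[2].round(3),"tilt left",((v0+s.x)[3]*sgn).round(3),"res",f(s.x).round(2))
st=robot.observe();print(st["t"],st["tool_pos"],st["wrist_force"])
E
python3 track.py
```

```text
side [[[-1.7599999904632568, 2.680000066757202]], [[-0.6000000238418579, 0.5]]] fb 0.11
top [[[-2.6700000762939453, 2.559999942779541]], [[-0.3400000035762787, 2.2100000381469727]]] fb 0.06
move [-2.1  2.2] yaw 0.031 tilt left 0.021 res [-0.17 -0.11  0.1  -0.87  0.26 -0.22  0.35  0.33]
14.325 [656.46811513  -4.7156936    8.25763596] [ 1.35971349 -8.65532554 -0.99822134]
```

Emit:
{"api": "send_rows", "payload": {
  "commands": [
    [[0.001,0,0,0,0,0,0.03],[0.001,0,0,0,0,0,0.03],[0.001,0,0,0,0,0,0.03],[0.001,0,0,0,0,0,0.03],[0.0,0,0,0,0,0,0.03]]
  ]
}}

```text
t: 14.95
tool_pos: [656.1, -0.7, 8.3]
ee_rot: [0.664, 0.748, -0.001, 0.001]
wrist_force: [2.6, -8.7, -1.4]
grip_width: 29.9
gripper_force: 4.4
```

```bash
python3 track.py
```

```text
side [[[-2.5399999618530273, 2.8399999141693115]], [[-0.5099999904632568, 0.5699999928474426]]] fb 0.16
top [[[-3.859999895095825, 3.569999933242798]], [[-0.3199999928474426, 3.0299999713897705]]] fb 0.06
move [-3.6  4.1] yaw 0.048 tilt left 0.022 res [-0.2  -0.12  0.13 -1.03  0.32 -0.22  0.38  0.37]
15.05 [656.04444533  -0.70208328   8.21452771] [ 2.74861313 -7.76791947 -1.39396544]
```

Emit:
{"api": "send_rows", "payload": {
  "commands": [
    [[-0.003,0,0,0,0,0,0.03],[-0.01,0,0,0,0,0,0.03],[-0.02,0,0,0,0,0,0.03],[-0.02,0,-0.02,0,0,0,0.03],[-0.03,0,-0.04,0,0,0,0.03]]
  ]
}}

```text
t: 15.68
tool_pos: [664.5, -82.9, 67.1]
ee_rot: [0.663, 0.748, -0.001, -0.002]
wrist_force: [1.5, 0.3, 0.4]
grip_width: 30.1
gripper_force: 0.0
```

Emit:
{"api": "send_rows", "payload": {
  "commands": [
    [[-0.05,0,-0.02,0,0,0,0.03],[-0.05,0,-0.02,0,0,0,0.03],[-0.05,0,-0.02,0,0,0,0.03],[-0.05,0,-0.02,0,0,0,0.03],[-0.03,0,-0.0,0,0,0,0.03]]
  ]
}}

```text
t: 16.3
tool_pos: [693.1, -314.2, 150.2]
ee_rot: [0.664, 0.747, 0.0, 0.001]
wrist_force: [0.9, 0.3, -0.4]
grip_width: 30.2
gripper_force: 0.0
```

```bash
python3 track.py; python3 - <<'E'
from h import *
p=optics.capture("side"); q=optics.capture("top")
for n,c in(("side",p),("top",q)):
  for k in("wedge","short_foot","good_foot","clamp"): print(n,k,[(np.round(r["xy"],1),round(r["score"],2),onplane(c,r["xy"],0).round()) for r in optics.spot_point(c,k)[:3]])
f=lambda i,x,y:cv2.resize(i[y:y+80,x:x+100],None,fx=4,fy=4,interpolation=cv2.INTER_CUBIC)
old=cv2.imread("pics/side0.png")
cv2.imwrite("pics/c7.png",np.hstack([f(q["pixels"],235,180),f(p["pixels"],240,150)]))
E
```

```text
side [[[-2.5799999237060547, 2.8299999237060547]], [[-0.550000011920929, 0.5799999833106995]]] fb 0.16
top [[[-3.9100000858306885, 3.4800000190734863]], [[-0.38999998569488525, 3.0799999237060547]]] fb 0.05
move [-3.6  4.2] yaw 0.047 tilt left 0.021 res [-0.17 -0.12  0.13 -1.07  0.34 -0.14  0.38  0.32]
16.4 [ 692.39108118 -314.80245617  147.54602923] [ 0.4793799   0.40545271 -0.79154099]
side wedge [(array([315.9, 251. ]), 0.77, array([ 579., -171.,    0.])), (array([320.7, 196.5]), 0.58, array([658.,  67.,   0.])), (array([368. , 174.2]), 0.55, array([845., 145.,  -0.]))]
side short_foot [(array([315.8, 191.8]), 0.65, array([650.,  95.,   0.]))]
side good_foot [(array([246. , 183.6]), 0.89, array([441., 200.,  -0.]))]
side clamp [(array([284. , 188.5]), 0.89, array([555., 140.,   0.]))]
top wedge [(array([335.7, 150.5]), 0.82, array([805., -62.,   0.])), (array([369.2, 217.6]), 0.8, array([ 574., -171.,    0.])), (array([280.6, 143.1]), 0.77, array([831., 126.,   0.]))]
top short_foot []
top good_foot [(array([256.7, 258.7]), 0.58, array([438., 194.,   0.]))]
top clamp [(array([274.9, 222.5]), 0.76, array([556., 139.,   0.]))]
```

View pics/c7.png

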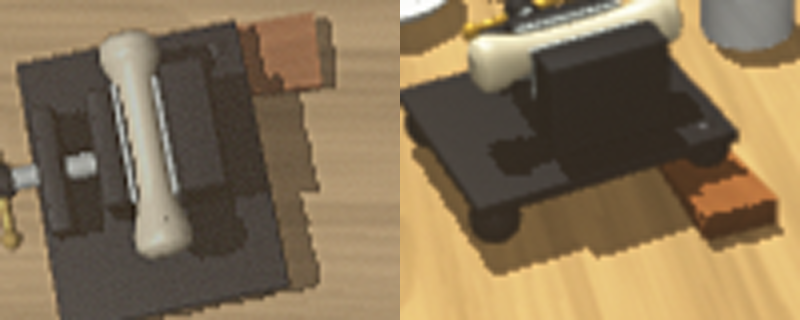

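```bash
sed -e 's/(-110,-90,48):(258.8,202.5)}/(-110,-90,48):(258.8,202.5),(110,-90,48):(326.4,189.8)}/' -e 's/(-110,90,48):(251,259)}/(-110,90,48):(251,259),(110,-90,48):(298.7,186),(-110,-90,48):(308,252.3)}/' track.py > track2.py; cat >> track2.py <<'E'
s=least_squares(f,np.zeros(4),x_scale=[1,1,.01,.01],loss="soft_l1",f_scale=.3)
print("robust",s.x.round(3),(v0+s.x)[3]*sgn)
px={("s",(-110,90,48)):(239.9,173.1),("s",(-110,-90,48)):(257.8,202.2),("s",(110,-90,48)):(324.5,183),
("t",(110,-90,48)):(294.3,185.5),("t",(-110,-90,48)):(307,251.3),("t",(110,90,48)):(239.6,196),("t",(-110,90,48)):(250.6,262.1)}
px0={("s",(-110,90,48)):(242.5,170.3),("s",(-110,-90,48)):(259,203),("s",(110,-90,48)):(326.4,189.8),
("t",(110,-90,48)):(298.7,186),("t",(-110,-90,48)):(308,252.3),("t",(110,90,48)):(243.7,192.3),("t",(-110,90,48)):(251,259)}
for P in(px0,px):
    # 6: x,y,yaw,tilt + camera offset of side image
    f=lambda v:np.ravel([proj(S if k[0]=="s" else T,W(v,k[1]))-np.array(u)-(v[4:6] if k[0]=="s" else 0) for k,u in P.items()])
    s=least_squares(f,np.r_[v0,0,0],x_scale=[1,1,.01,.01,1,1]);print("abs",s.x.round(3),s.x[3]*sgn,f(s.x).round(1))
E
python3 track2.py
```

```text
side [[[-2.569999933242798, 2.8299999237060547]], [[-0.5400000214576721, 0.5899999737739563]], [[-1.659999966621399, -5.090000152587891]]] fb 0.14
top [[[-3.9200000762939453, 3.490000009536743]], [[-0.3799999952316284, 3.0999999046325684]], [[-4.019999980926514, -0.4699999988079071]], [[-1.0800000429153442, 0.36000001430511475]]] fb 0.16
move [-3.1  4.5] yaw 0.047 tilt left 0.013 res [-0.11  0.08  0.12 -1.21 -0.08  0.1   0.2  -0.2   0.24  0.28  0.02  0.22
  0.21 -0.14]
17.0 [ 693.26018976 -309.67458135  148.50717225] [ 0.92009907 -0.290717   -0.47820964]
robust [-2.958  4.82   0.046 -0.079] 0.01100010548967352
abs [ 5.47548e+02  1.35221e+02  1.41000e-01  8.30000e-02 -1.49200e+00
 -1.62100e+00] 0.0831461631824389 [-0.7 -0.6  0.1  0.9  0.6 -0.3  0.6 -0.5  0.3  0.1 -0.1 -0.5 -0.9  0.9]
abs [ 5.46160e+02  1.39964e+02  1.93000e-01 -1.90000e-02 -8.99000e-01
 -1.14300e+00] -0.018501618419688646 [-1.1 -0.2  0.6  0.4  0.4 -0.2  0.4 -0.9  0.2  0.8 -0.2 -1.1 -0.6  1. ]
```

```bash
python3 -c "
from h import *
print(ticket.job_done())"
```

```text
the job is handed in; nothing more can be done
None
```

I pushed the wooden wedge thin end first under the short foot and left it there, backed the arm off clear, and handed the job in; the judge gave no verdict. The camera fits put the clamp within about 0.02 rad of level (limit 0.024), and near the end it slid about 5 mm and turned about 0.05 rad with the wedge.

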